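Clamp the electrode-soaking bottle to the click

TASK

Stand the slim tall round bottle upright on the base of the bench clamp, in its V-shaped nest, and let go of it. Then turn the clamp's wing knob clockwise, with as many grips as it takes, until the jaw has closed on the bottle and the knob slips and clicks: stop at the first click, and do not crank it through a second. Leave the bottle upright and held fast between jaw and nest, and leave the other two bottles where they stand.

Things in the scene. Friction and masses are not known exactly. Their poses are not given: they have to be found in the camera images.
- soak_bottle_centre (a point): Centre, half-way up, of the loose bottle to be clamped: a slim white plastic round bottle, 34 mm in diameter up to 74 mm, then a shoulder and a grey cap 25 mm across; 95 mm tall in all (centre 47.5 mm above its underside), about 80 g. Its z axis points up the bottle.
- square_bottle_centre (a point): Bystander: centre (36 mm above its underside) of a loose white bottle with a square body 44 x 44 mm and a round cap, 72 mm tall. To be left alone.
- squat_jar_centre (a point): Bystander: centre (28 mm above its underside) of a loose squat round amber jar with a white lid, 56 mm in diameter, 56 mm tall. To be left alone.
- clamp: Bench clamp, fixed, but placed and turned differently each time. Grey base plate 120 mm (own x) by 250 mm (own y, -135 to +115), 8 mm thick; origin on the bench under x = y = 0. The jaw slides along the clamp's +y to the nest. The wing knob stands on a 60 x 60 mm grey housing, 50 mm high, at own (0, -100 mm).
- nest (a point): Where the bottle goes: on the base plate's top (8 mm above the bench), on the axis of a 34 mm bottle touching both V walls; clamp's own (0, 50, 8) mm, same axes. The aluminium V (90 degrees, top 50 mm above the bench) stands on its +y side; its 56 mm wide mouth opens to -y, to the jaw. A bottle set down up to 12 mm short is pushed home by the jaw, sliding on the plate.
- jaw: Sliding jaw block, 50 mm wide, top 50 mm above the bench, axes as the clamp; origin at the foot of its +y face, 71 to 78 mm from the nest at the start. A black rubber pad (gives 3 mm under full load) stands 12 to 42 mm proud of that face, set differently each time, not measured: where it meets the bottle is not known. At least 12 mm free at the start. 15 mm per rad of spindle (0.8 to 3.3 rad to contact); stays where left.
- knob_grip (a point): On the knob's vertical axis, at grip height, 88 mm above the bench. Black upright bar 50 mm long (point's x), 14 mm thick (y), 67 to 97 mm above the bench, on a disc 54 mm across. Clockwise from above (yaw falls) closes the jaw, anticlockwise opens it. Free turning takes about 0.45 N m; with the jaw tight it rises to 0.6 N m, the knob slips, torque falls below zero, and it drops into its next notch: a click.
- ratchet (a joint): How far the knob has slipped clockwise on its spindle (the steel collar below, with a pointer tab), rad. 0 at the start; each click adds 36 degrees (0.628 rad). While driving freely it reads about 0.1 (springy give). Slipped less than about 0.3 rad past a notch and let go, the knob springs back to it; further, it goes on to the next. The jaw keeps its grip.
Things that resemble listed ones, but are neither listed nor needed, are in the scene too. What is shaped like the part that bears soak_bottle_centre but black, brown or turquoise is not meant.

How it is judged:
On the way, in this order (a step that is already met when the one before it is completed fails the run):
1. the bottle stands upright on the base plate in the nest, let go, before the knob has clicked (horizontal distance between soak_bottle_centre and nest below 0.014 m and z of soak_bottle_centre in the frame of nest below 0.0505 m and angle between soak_bottle_centre's own z axis and vertical below 0.06 rad and contact force between the fingers and soak_bottle below 0.2 N and value of joint ratchet below 0.4 rad), for 0.2 s.
2. the knob has clicked with the jaw tight on the bottle in the nest (value of joint ratchet above 0.45 rad and contact force between jaw and soak_bottle above 5 N and horizontal distance between soak_bottle_centre and nest below 0.005 m), for 0.05 s.
At the end, for the whole second after the job is handed in: The bottle stands upright (within 0.06 rad) on the base plate at most 5 mm from the nest point, pressed there by the jaw with more than 5 N, at rest; the knob has clicked just once (ratchet between 0.45 and 0.95 rad) (all of step 2 and z of soak_bottle_centre in the frame of nest below 0.0505 m and angle between soak_bottle_centre's own z axis and vertical below 0.06 rad and value of joint ratchet below 0.95 rad and linear speed of soak_bottle below 0.02 m/s); the robot touches nothing.
It fails at once if the knob is cranked on into a second click (value of joint ratchet above 1 rad).
It fails at once if the square bottle is moved by more than 20 mm or tipped (distance of square_bottle_centre from where it was at the start of the episode above 0.02 m or angle between square_bottle_centre's own z axis and vertical above 0.3 rad).
It fails at once if the squat jar is moved by more than 20 mm or tipped (distance of squat_jar_centre from where it was at the start of the episode above 0.02 m or angle between squat_jar_centre's own z axis and vertical above 0.3 rad).
It also fails if it takes over 67 s, if anything falls off the work surface, if the arm or the gripper's body presses on something with over 40 N, if the wrist force passes 120 N, or if a joint passes its speed limit or range.

ROBOT

A 6-joint arm with a two-finger parallel gripper is mounted at the origin on the work surface. World frame = base frame: x ahead of the robot, y to its left, z up, the work surface at z = 0. Lengths are in m, angles in rad, forces in N, time in s.
With the tool pointing down it reaches from about 0.275 to 0.75 m from the base axis. Payload 10.2 kg.
Tool frame: the origin (TCP) lies at the very end of the fingers, on their centre line; the grasp point (between the pads) lies 19 mm behind it (ctrl.grasp_offset is the distance from the TCP to the grasp point, in m); z points along the fingers, y is the line along which they close (so a half turn about z gives the same grasp; the last joint's range is limited). The gripper opens to 88 mm and grips with 3 to 60 N. Pads are 18 mm wide; open, the fingers measure 123 mm over their backs; the gripper's body (75 mm by 187 mm) begins 45 mm behind the grasp point.
Start: joints at [-1.451, 0.313, 1.498, -0, 1.331, -0.223], TCP at [0.176, -0.494, 0.239] pointing down, gripper open.
Joint ranges: [-2.94, 2.94], [-0.97, 2.17], [0.19, 2.56], [-1.23, 4.37], [0.02, 3.11], [-2.88, 2.88]. Speed limits (rad/s): [2.39, 2.39, 3.01, 3.14, 3.14, 3.14].

INTERFACE

Orientations are given as a 3x3 rotation matrix whose columns are the frame's x, y, z axes.
In Python, from plant import ctrl gives the robot as it stands.
- The arm moves only by the tool play_rows, never from a script. Its argument "motion" is a list that holds one entry, the list of rows, each a list of 7 numbers: the opening in per cent of the stroke, from 0 (shut) to 100 (fully open), then the shift along the tool's x, y, z in cm, then the turn, a rotation vector about the tool's x, y, z in degrees. A call has 1 to 8 rows; each row shifts and turns the commanded pose from where the row before left it, along the tool's axes as they then stand; what a row does not reach is not made up. A row lasts 1/12 s, in which the tool goes at most 41.7 mm and 7.16 degrees, less where a joint would pass 70% of its speed; a pose out of reach is approached as far as the arm can. A call with a gripper value outside its range is refused whole. The fingers move at their own pace and stop on an object; "newtons" is the grip in N (left out, the last holds). Time passes only in rows, so rows that do not move let the fingers close. It gives the time, the measured TCP pose, the force, the opening and the grip force at its end, in the units of the state.
- ctrl.state(): the state, without advancing time (a new reading comes with each control period).
- ctrl.capture(name): name is "scene" or "top" or "wrist"; returns a dict with "image" (420x560x3 uint8, blue, green, red), "vfov" (degrees; the focal length in pixels is half the picture's height over the tangent of half this angle, whatever the lens; pixels are square), "cx", "cy" (the principal point, pixels), "origin" and "attitude" of the camera in the world; the wrist camera has in their place "tool_from_camera" (4x4, takes a point from camera to tool coordinates, whose origin is the TCP and whose axes are the flange's). Camera axes: x right, y down, z forward; pixel columns grow to the right and rows downward; lengths in m; the calibration is good to about 2 mm. A picture is of the moment at which its call begins: read the wrist's pose just before it. There is no depth.
- ctrl.hand_in(): hands the job in; it is judged then, once.
Trained networks look in the newest picture that a camera, given by its name, has taken for a name from the list of things; names that differ only in an ending like _2 or _b are one class to them, and where a whole thing is asked for, a point or a joint stands for the part that bears it (a point fixed in the world has none). Each returns a list of dicts, best first, with "confidence" (0 to 1); they miss things now and then, are a little off and sometimes report something else, mostly with a low value. They report only what shows in the picture. A call takes as long as a camera call. They do not tell look-alikes from the thing itself.
- ctrl.trace(query, camera): "mask" (420x560 bool, what is visible of it).
- ctrl.landmark_of(query, camera): "xyz" ([x, y, z] in m, in world coordinates, good to about 4 mm: a listed point, or the origin of a listed thing).
The state is a dict: "t": time; "joints": joint angles; "joint_velocities": joint speeds; "joint_efforts": joint torques, N m; "eef_pos": TCP position; "orientation": TCP orientation; "wrist_force": force on the tool from outside, world axes, zero at the start; "moment": the same for the moment, N m; "width": opening from 0.0 (shut) to 1.0 (fully open); "grasp_force": force on a finger pad.
Only numpy, scipy, OpenCV 4.12 (cv2) and the standard library are available. Lean on these libraries where they do the work, as an engineer would, in place of code of your own. Each camera call takes 0.05 s, during which the arm holds its last target. There are 200 camera calls.

## Working session

There is one attempt and no reset: what is moved stays moved. The work goes in short steps, Python scripts to look and compute and a tool call to move; the robot and the scene stay as the last step left them, time stands still between calls to the robot, and variables do not carry over. Pictures are saved under pics/ and viewed, at most 10 in all, crops included, and the job is handed in when it is done.

Besides the shell and the picture viewer there is one more tool, called after ">>>" as name(argument=value, ...), one argument or row to a line, values as JSON. play_rows: Moves the arm, as the interface text tells. Its arguments: {"type":"object","properties":{"motion":{"type":"array"},"newtons":{"type":"number"}},"required":["motion"]}

```bash
mkdir -p pics; ls; cat > h.py <<'E'
import numpy as np, cv2
from plant import ctrl
def cap(n,f=None):
    c=ctrl.capture(n)
    if f: cv2.imwrite('pics/'+f,c['image'])
    return c
def proj(c,p):
    R=np.array(c['attitude']);
    if R.shape!=(3,3): raise Exception(R.shape)
    q=R.T@(np.array(p)-c['origin']); f=210/np.tan(np.radians(c['vfov']/2))
    return np.array([c['cx']+f*q[0]/q[2],c['cy']+f*q[1]/q[2]])
def ray(c,u,v,z):
    f=210/np.tan(np.radians(c['vfov']/2))
    d=np.array(c['attitude'])@np.array([(u-c['cx'])/f,(v-c['cy'])/f,1]); o=np.array(c['origin'])
    return o+d*(z-o[2])/d[2]
E
python3 - <<'E'
from h import *
s=ctrl.state(); print(s['t'],s['eef_pos'],np.round(s['orientation'],3).tolist(),s['width'])
ims=[]
for n in ['top','scene']:
    c=cap(n,n+'0.png'); 
    print(n,c['vfov'],c['cx'],c['cy'],np.round(c['origin'],3),np.round(c['attitude'],3).tolist())
    for q in ['soak_bottle_centre','square_bottle_centre','squat_jar_centre','clamp','nest','jaw','knob_grip']:
        for r in ctrl.landmark_of(q,n)[:5]: print(q,np.round(r['xyz'],4),round(r['confidence'],2),proj(c,r['xyz']).round())
E
```

```text
pics
0.0 [ 0.17641177 -0.49421141  0.23814807] [[0.942, 0.336, -0.0], [0.336, -0.942, 0.001], [0.0, -0.001, -1.0]] 0.9977517951233068
top 55.771625352177956 281.1408176143395 212.54857114364236 [0.345 0.072 0.884] [[0.127, -0.967, 0.223], [-0.992, -0.124, 0.028], [0.001, -0.225, -0.974]]
soak_bottle_centre [0.472  0.348  0.0457] 0.85 [161. 227.]
soak_bottle_centre [0.4024 0.2562 0.0443] 0.65 [198. 265.]
soak_bottle_centre [0.5157 0.2834 0.046 ] 0.6 [194. 211.]
square_bottle_centre [0.4748 0.1814 0.0362] 0.94 [238. 236.]
squat_jar_centre [0.5807 0.1611 0.0283] 0.95 [255. 192.]
squat_jar_centre [0.4772 0.1824 0.0395] 0.43 [238. 235.]
clamp [ 5.394e-01 -1.024e-01  1.000e-04] 0.64 [368. 227.]
jaw [ 0.5424 -0.1262  0.0082] 0.78 [380. 226.]
knob_grip [ 0.5402 -0.2021  0.0871] 0.79 [426. 224.]
scene 53.411504505341696 276.14013699167583 198.46455199813172 [1.095 0.143 0.59 ] [[-0.123, 0.638, -0.76], [0.992, 0.065, -0.106], [-0.018, -0.767, -0.642]]
soak_bottle_centre [0.5502 0.3701 0.0462] 0.86 [447. 246.]
soak_bottle_centre [0.515  0.2886 0.0451] 0.84 [398. 229.]
soak_bottle_centre [0.4701 0.3475 0.0471] 0.64 [427. 215.]
soak_bottle_centre [0.4028 0.2558 0.0516] 0.62 [377. 188.]
square_bottle_centre [0.4751 0.1758 0.033 ] 0.65 [336. 215.]
squat_jar_centre [0.5843 0.1661 0.0269] 0.83 [330. 258.]
clamp [ 0.5431 -0.1053  0.004 ] 0.64 [191. 240.]
nest [ 0.5452 -0.0541  0.0105] 0.8 [216. 240.]
jaw [ 0.5433 -0.123   0.0089] 0.81 [182. 237.]
jaw [ 0.5449 -0.1057  0.0016] 0.25 [191. 241.]
knob_grip [ 0.5463 -0.2031  0.0907] 0.87 [132. 204.]
```

View pics/top0.png

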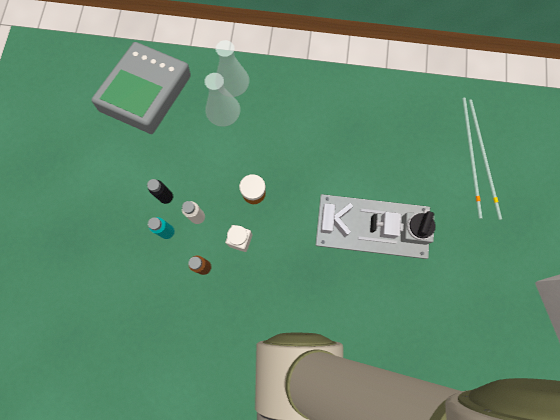

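View pics/scene0.png

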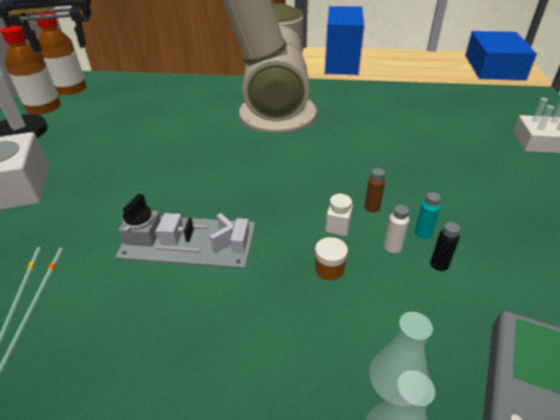

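The top view shows the white bottle at about (193,212), with look-alikes around it: black (160,191), turquoise (161,228) and brown (200,265). The square bottle is at (238,237) and the jar at (253,188). The clamp plate's corners are about (320,196), (317,248), (429,257) and (431,205), with the knob at (422,225). The scene view agrees, and the bottle is upright.

```bash
python3 - <<'E'
from h import *
c=cap('top')
im=c['image']
m=ctrl.trace('clamp','top'); M=m[0]['mask']; print(m[0]['confidence'],M.sum())
k=ctrl.trace('knob_grip','top'); 
# rectify plane z=.008 to metric 0.5mm/px: x 0.45..0.63 (rows up), y -0.28..0.06
def rect(z,x0,x1,y0,y1,s):
    P=[(x1,y1),(x1,y0),(x0,y0),(x0,y1)]
    src=np.float32([proj(c,(a,b,z)) for a,b in P]); W=(y1-y0)/s;H=(x1-x0)/s
    dst=np.float32([(0,0),(W,0),(W,H),(0,H)])
    return cv2.getPerspectiveTransform(src,dst),(int(W),int(H))
T,sz=rect(.008,.44,.64,-.29,.07,.0005)
cv2.imwrite('pics/rect.png',cv2.warpPerspective(im,T,sz,flags=cv2.INTER_CUBIC))
pts=np.argwhere(M)[:,::-1].astype(np.float32)
w=np.array([ray(c,u,v,.008)[:2] for u,v in pts],np.float32)
print(cv2.minAreaRect(w*1000))
for r in k[:1]:
    p=np.argwhere(r['mask'])[:,::-1]; print('knob mask',r['confidence'],len(p),p.mean(0))
for q in ['soak_bottle_centre']:
  for r in ctrl.trace(q,'top')[:5]:
    p=np.argwhere(r['mask'])[:,::-1]; print(q,r['confidence'],p.min(0),p.max(0),im[r['mask']].mean(0))
ctrl.capture('wrist')
c2=ctrl.capture('wrist'); print(c2['vfov'],np.round(c2['tool_from_camera'],3).tolist())
E
```

```text
0.79 6175
((542.7891845703125, -119.05870056152344), (126.22883605957031, 266.9784851074219), 0.5264872312545776)
knob mask 0.94 562 [422.99644128 224.73131673]
soak_bottle_centre 0.92 [148 217] [175 239] [125.97578692 130.48910412  58.062954  ]
soak_bottle_centre 0.71 [183 202] [204 223] [146.13513514 152.67867868 156.61261261]
soak_bottle_centre 0.59 [189 256] [210 274] [ 83.96677741 100.48837209 121.03654485]
soak_bottle_centre 0.58 [148 179] [173 203] [66.05159705 67.24078624 64.08353808]
68.63266960011794 [[-0.0, -0.964, -0.266, 0.068], [1.0, -0.001, 0.001, -0.001], [-0.001, -0.266, 0.964, -0.146], [0.0, 0.0, 0.0, 1.0]]
```

View pics/rect.png

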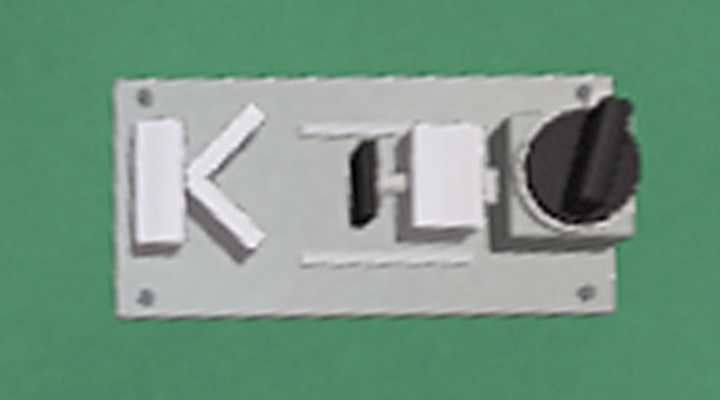

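The rectified crop (0.5 mm per pixel) shows plate columns 117–615 and rows 77–318. That puts the clamp origin near (0.541, -0.1035) with yaw about 0, the nest near (0.541, -0.0535) and the knob bar at about -14°. I'll turn the fingers to world x, go over the clamp and look again with the wrist camera.

>>> play_rows(
  motion=[
    [[70,0,0,0,0,0,-7],[70,0,0,0,0,0,-7],[70,0,0,0,0,0,-7],[70,0,0,0,0,0,-7],[70,0,0,0,0,0,-7],[70,0,0,0,0,0,-7],[70,0,0,0,0,0,-7],[70,0,0,0,0,0,-7]],
  ],
)

```text
t: 1.77
eef_pos: [0.1765, -0.4945, 0.2387]
orientation: [[0.242, 0.97, -0.0], [0.97, -0.242, -0.0], [-0.0, -0.0, -1.0]]
wrist_force: [0.7, -0.4, -0.6]
width: 0.699
grasp_force: 0.0
```

>>> play_rows(
  motion=[
    [[70,0,0,0,0,0,-7],[70,0,0,0,0,0,-7],[70,2.9,2.5,0,0,0,0],[70,2.9,2.5,0,0,0,0],[70,2.9,2.5,0,0,0,0],[70,2.9,2.5,0,0,0,0],[70,2.9,2.5,0,0,0,0],[70,2.9,2.5,0,0,0,0]],
  ],
)

```text
t: 2.43
eef_pos: [0.3284, -0.3199, 0.2389]
orientation: [[0.007, 1.0, 0.0], [1.0, -0.007, -0.0], [-0.0, 0.0, -1.0]]
wrist_force: [0.4, -0.9, -0.3]
width: 0.703
grasp_force: 0.0
```

>>> play_rows(
  motion=[
    [[70,2.9,2.7,0,0,0,0],[70,2.9,2.7,0,0,0,0],[70,2.9,2.7,0,0,0,0],[70,2.9,2.7,0,0,0,0],[70,2.9,2.7,0,0,0,0],[70,2.9,2.7,0,0,0,0],[70,0,0,0,0,0,0]],
  ],
)

```text
t: 3.02
eef_pos: [0.4935, -0.1439, 0.2386]
orientation: [[0.001, 1.0, 0.001], [1.0, -0.001, 0.001], [0.001, 0.001, -1.0]]
wrist_force: [0.4, -0.4, 0.5]
width: 0.703
grasp_force: 0.0
```

```bash
cat >> h.py <<'E'
def wcap(f=None):
    s=ctrl.state(); c=cap('wrist',f)
    T=np.eye(4);T[:3,:3]=s['orientation'];T[:3,3]=s['eef_pos']
    W=T@np.array(c['tool_from_camera']); c['attitude']=W[:3,:3]; c['origin']=W[:3,3]
    return c
def rect(c,z,x0,x1,y0,y1,s,f):
    P=[(x1,y1),(x1,y0),(x0,y0),(x0,y1)]
    src=np.float32([proj(c,(a,b,z)) for a,b in P]); W=(y1-y0)/s;H=(x1-x0)/s
    T=cv2.getPerspectiveTransform(src,np.float32([(0,0),(W,0),(W,H),(0,H)]))
    o=cv2.warpPerspective(c['image'],T,(int(W),int(H)),flags=cv2.INTER_CUBIC)
    if f: cv2.imwrite('pics/'+f,o)
    return o
E
python3 - <<'E'
from h import *
s=ctrl.state(); print(s['t'],s['eef_pos'],np.round(s['orientation'],3).tolist(),s['width'],s['moment'])
c=wcap()
for q in ['clamp','nest','jaw','knob_grip']:
    for r in ctrl.landmark_of(q,'wrist')[:2]: print(q,np.round(r['xyz'],4),round(r['confidence'],2),proj(c,r['xyz']).round())
a=rect(c,.008,.46,.62,-.27,.05,.0008,None);b=rect(c,.097,.46,.62,-.27,.05,.0008,None)
cv2.imwrite('pics/w1.png',cv2.resize(np.vstack([a,b]),(800,800))[::1] if 0 else np.vstack([a,b]))
E
```

```text
3.0167 [ 0.493531   -0.14391186  0.23860957] [[0.001, 1.0, 0.001], [1.0, -0.001, 0.001], [0.001, 0.001, -1.0]] 0.703255203227448 [-0.02985442 -0.09390411 -0.02167673]
clamp [ 5.418e-01 -1.002e-01 -3.000e-04] 0.76 [318. 147.]
nest [ 0.5386 -0.0508  0.0085] 0.58 [317. 105.]
jaw [ 0.5415 -0.1252  0.0087] 0.61 [318. 169.]
```

View pics/w1.png

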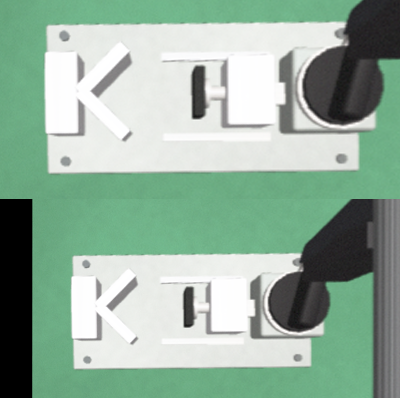

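The wrist view confirms the plate edges (columns 48–359, rows 24–173): nest near (0.541, -0.0525) and knob axis near (0.541, -0.2025). Now to the bottle.

>>> play_rows(
  motion=[
    [[70,3.9,0.2,0,0,0,0],[70,3.9,0.2,0,0,0,0],[70,3.9,0.2,0,0,0,0],[70,3.9,0.2,0,0,0,0],[70,3.9,0.2,0,0,0,0],[70,3.9,0.2,0,0,0,0],[70,3.9,0.2,0,0,0,0],[70,3.9,0.2,0,0,0,0]],
  ],
)

```text
t: 3.93
eef_pos: [0.5085, 0.164, 0.2391]
orientation: [[0.009, 1.0, 0.001], [1.0, -0.009, -0.0], [-0.0, 0.001, -1.0]]
wrist_force: [0.5, 0.1, 0.1]
width: 0.697
grasp_force: 0.0
```

>>> play_rows(
  motion=[
    [[70,3.9,0.3,0,0,0,0],[70,3.9,0.3,0,0,0,0],[70,0,0,0,0,0,0]],
  ],
)

```text
t: 4.18
eef_pos: [0.5148, 0.2453, 0.2386]
orientation: [[0.003, 1.0, 0.0], [1.0, -0.003, 0.001], [0.001, 0.0, -1.0]]
wrist_force: [-0.9, 1.1, -0.5]
width: 0.701
grasp_force: 0.0
```

```bash
python3 - <<'E'
from h import *
s=ctrl.state(); print(s['t'],s['eef_pos'])
c=wcap('w2.png')
for r in ctrl.landmark_of('soak_bottle_centre','wrist')[:4]: print(np.round(r['xyz'],4),round(r['confidence'],2),proj(c,r['xyz']).round())
for r in ctrl.trace('soak_bottle_centre','wrist')[:4]:
    p=np.argwhere(r['mask'])[:,::-1]; print(r['confidence'],p.min(0),p.max(0),c['image'][r['mask']].mean(0).round())
rc=c['image']
# grey cap top at z=.095
for z in (0,.074,.095): print(z,proj(c,(.515,.286,z)))
E
```

```text
4.1833 [0.51480057 0.24533399 0.238584  ]
[0.5478 0.3664 0.049 ] 0.93 [311.  72.]
[0.471  0.3463 0.0472] 0.78 [236.  94.]
[0.3993 0.2533 0.0455] 0.77 [175. 183.]
[0.5128 0.2905 0.0457] 0.63 [277. 149.]
0.88 [260 135] [294 172] [227. 233. 230.]
0.87 [150 165] [203 205] [110. 128. 149.]
0.72 [295  48] [335  94] [130. 133. 128.]
0.7 [215  70] [255 111] [198. 204. 147.]
0 [278.75126537 150.1622377 ]
0.074 [278.84597978 155.68136085]
0.095 [278.8814451  157.74796826]
```

View pics/w2.png

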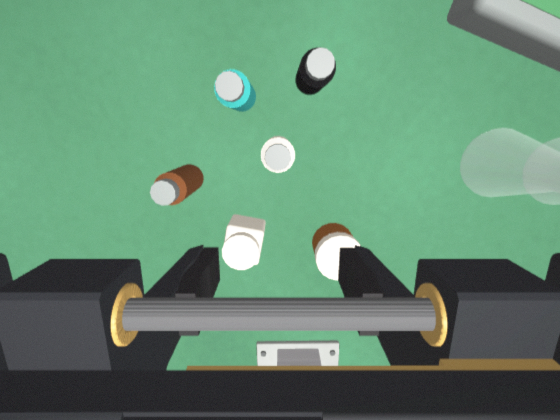

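The wrist view shows the white bottle from straight above, its ring centred at (277.5,154.5). That puts it at about (0.514, 0.2875), with room on both sides for the fingers.

>>> play_rows(
  motion=[
    [[70,4.1,-0.1,0,0,0,0],[70,0,0,4,0,0,0],[70,0,0,4,0,0,0],[70,0,0,4,0,0,0],[70,0,0,3,0,0,0],[70,0,0,2,0,0,0],[70,0,0,2,0,0,0],[70,0,0,0,0,0,0]],
  ],
)

```text
t: 5.0
eef_pos: [0.5131, 0.2796, 0.0454]
orientation: [[0.009, 1.0, -0.006], [1.0, -0.009, -0.002], [-0.002, -0.006, -1.0]]
wrist_force: [-0.2, -0.3, -1.3]
width: 0.699
grasp_force: 0.0
```

>>> play_rows(
  motion=[
    [[0,0,0,0,0,0,0],[0,0,0,0,0,0,0],[0,0,0,0,0,0,0],[0,0,0,0,0,0,0],[0,0,0,0,0,0,0],[0,0,0,0,0,0,0]],
  ],
  newtons=20,
)

```text
t: 5.5
eef_pos: [0.5147, 0.2826, 0.0498]
orientation: [[0.006, 1.0, 0.002], [1.0, -0.006, 0.0], [0.0, 0.002, -1.0]]
wrist_force: [-1.4, 0.1, 6.5]
width: 0.375
grasp_force: 19.9
```

>>> play_rows(
  motion=[
    [[0,0,0,-2,0,0,0],[0,0,0,-3,0,0,0],[0,0,0,-4,0,0,0],[0,0,0,-4,0,0,0],[0,-2,0.2,0,0,0,0],[0,-3,0.3,0,0,0,0],[0,-3.5,0.3,0,0,0,0],[0,-3.5,0.3,0,0,0,0]],
  ],
)

```text
t: 6.17
eef_pos: [0.5242, 0.1614, 0.1789]
orientation: [[0.005, 1.0, 0.0], [1.0, -0.005, -0.0], [-0.0, 0.0, -1.0]]
wrist_force: [1.1, -0.5, -1.0]
width: 0.377
grasp_force: 20.0
```

>>> play_rows(
  motion=[
    [[0,-3.5,0.3,0,0,0,0],[0,-3.5,0.3,0,0,0,0],[0,-3.5,0.3,0,0,0,0],[0,-3.5,0.3,0,0,0,0],[0,-3.5,0.3,0,0,0,0],[0,-3,0,0,0,0,0],[0,-1.5,0,0,0,0,0],[0,0,0,0,0,0,0]],
  ],
)

```text
t: 6.83
eef_pos: [0.5381, -0.0605, 0.1786]
orientation: [[0.01, 1.0, -0.0], [1.0, -0.01, -0.001], [-0.001, -0.0, -1.0]]
wrist_force: [0.4, -0.2, -1.3]
width: 0.377
grasp_force: 20.0
```

```bash
python3 - <<'E'
from h import *
s=ctrl.state(); print(s['t'],s['eef_pos'],np.round(s['orientation'],3).tolist(),s['wrist_force'],s['grasp_force'])
for n in ('scene','top','wrist'):
    c=cap(n,n+'3.png') if n!='wrist' else wcap('w3.png')
    for r in ctrl.landmark_of('soak_bottle_centre',n)[:4]: print(n,np.round(r['xyz'],4),round(r['confidence'],2),proj(c,r['xyz']).round())
a=cv2.imread('pics/scene3.png')[100:310,90:370]; b=cv2.imread('pics/w3.png')
cv2.imwrite('pics/m3.png',np.hstack([cv2.resize(a,None,fx=1.6,fy=1.6)[:336],cv2.resize(b,(448-112,252))[:252] if 0 else cv2.copyMakeBorder(cv2.resize(b,(350,262)),0,74,0,0,0)]))
E
```

```text
6.8333 [ 0.53808901 -0.06049876  0.17864538] [[0.01, 1.0, -0.0], [1.0, -0.01, -0.001], [-0.001, -0.0, -1.0]] [ 0.37059585 -0.21689458 -1.26523056] 19.952136101201177
scene [0.5503 0.367  0.0471] 0.91 [445. 246.]
scene [ 0.5381 -0.0528  0.177 ] 0.86 [206. 168.]
scene [0.4665 0.3495 0.0497] 0.83 [428. 212.]
scene [0.4022 0.2532 0.0499] 0.74 [375. 188.]
top [0.4726 0.3512 0.0466] 0.8 [159. 227.]
top [0.4749 0.1801 0.039 ] 0.62 [239. 236.]
top [0.4033 0.2575 0.043 ] 0.6 [197. 264.]
```

View pics/m3.png

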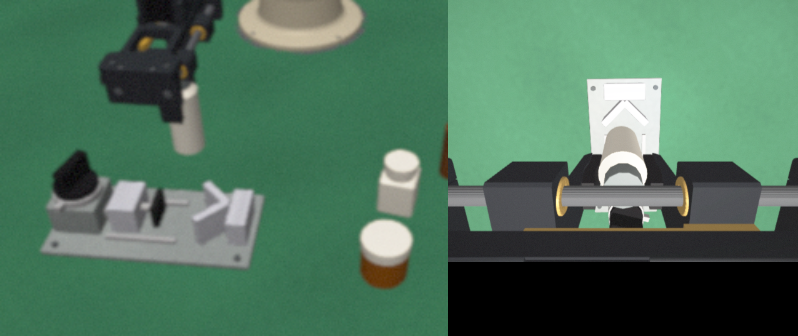

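The bottle hangs upright between the fingers, at about (206,168) in the scene view and roughly 6 mm ahead of the TCP in y. The jaw is clear. Lowering it about 5 mm short of the nest.

>>> play_rows(
  motion=[
    [[0,-0.3,0.3,2,0,0,0],[0,0,0,3,0,0,0],[0,0,0,3,0,0,0],[0,0,0,2,0,0,0],[0,0,0,1,0,0,0],[0,0,0,0.5,0,0,0],[0,0,0,0,0,0,0],[0,0,0,0,0,0,0]],
  ],
)

```text
t: 7.8
eef_pos: [0.5418, -0.0607, 0.0648]
orientation: [[0.006, 1.0, 0.002], [1.0, -0.006, -0.001], [-0.001, 0.002, -1.0]]
wrist_force: [0.1, 0.9, -0.6]
width: 0.381
grasp_force: 20.0
```

>>> play_rows(
  motion=[
    [[0,0,0,0.2,0,0,0],[0,0,0,0.2,0,0,0],[0,0,0,0,0,0,0],[0,0,0,0,0,0,0]],
  ],
)

```text
t: 8.13
eef_pos: [0.5413, -0.0608, 0.06]
orientation: [[0.006, 1.0, 0.0], [1.0, -0.006, -0.0], [-0.0, 0.0, -1.0]]
wrist_force: [1.2, 0.2, -0.9]
width: 0.378
grasp_force: 20.0
```

>>> play_rows(
  motion=[
    [[0,-0.2,0,0,0,0,0],[0,0,0,0.1,0,0,0],[0,0,0,0.1,0,0,0],[0,0,0,0,0,0,0],[0,0,0,0,0,0,0]],
  ],
)

```text
t: 8.55
eef_pos: [0.5413, -0.0628, 0.0579]
orientation: [[0.006, 1.0, 0.0], [1.0, -0.006, -0.0], [-0.0, 0.0, -1.0]]
wrist_force: [-0.8, 0.5, 1.7]
width: 0.381
grasp_force: 20.0
```

>>> play_rows(
  motion=[
    [[0,0,0,0.1,0,0,0],[0,0,0,0,0,0,0],[0,0,0,0,0,0,0]],
  ],
)

```text
t: 8.8
eef_pos: [0.5414, -0.0629, 0.0578]
orientation: [[0.006, 1.0, 0.001], [1.0, -0.006, -0.001], [-0.001, 0.001, -1.0]]
wrist_force: [-4.0, -0.7, 10.6]
width: 0.379
grasp_force: 20.0
```

>>> play_rows(
  motion=[
    [[42,0,0,-0.1,0,0,0],[50,0,0,0,0,0,0],[60,0,0,0,0,0,0],[60,0,0,0,0,0,0],[60,0,0,0,0,0,0]],
  ],
)

```text
t: 9.22
eef_pos: [0.5411, -0.0627, 0.0575]
orientation: [[0.006, 1.0, -0.0], [1.0, -0.006, 0.0], [0.0, -0.0, -1.0]]
wrist_force: [-0.1, -0.2, -0.7]
width: 0.597
grasp_force: 0.0
```

>>> play_rows(
  motion=[
    [[60,0,0,-1,0,0,0],[60,0,0,-3,0,0,0],[60,0,0,-4,0,0,0],[60,0,0,-4,0,0,0],[60,-3,0,-2,0,0,0],[60,-4,0,0,0,0,0],[60,-2,0,0,0,0,0],[60,0,0,0,0,0,0]],
  ],
)

```text
t: 9.88
eef_pos: [0.5404, -0.1562, 0.1986]
orientation: [[0.01, 1.0, 0.001], [1.0, -0.01, -0.001], [-0.001, 0.001, -1.0]]
wrist_force: [0.3, -0.0, -1.1]
width: 0.599
grasp_force: 0.0
```

```bash
python3 - <<'E'
from h import *
s=ctrl.state(); print(s['t'],s['eef_pos'],s['joints'])
for n in ('scene','top','wrist'):
    c=cap(n,n+'4.png') if n!='wrist' else wcap('w4.png')
    for q in ('soak_bottle_centre','knob_grip'):
      for r in ctrl.landmark_of(q,n)[:4]: print(n,q,np.round(r['xyz'],4),round(r['confidence'],2),proj(c,r['xyz']).round())
a=cv2.imread('pics/scene4.png')[130:290,90:290]; b=cv2.imread('pics/w4.png')
cv2.imwrite('pics/m4.png',np.hstack([cv2.resize(a,None,fx=1.7,fy=1.7,interpolation=2)[:272],cv2.resize(b,(363,272))]))
E
```

```text
9.8833 [ 0.54038869 -0.15622517  0.19858036] [-4.89363505e-01  4.26725243e-01  1.44314974e+00 -7.26457132e-04
  1.27018551e+00 -4.79202588e-01]
scene soak_bottle_centre [0.4706 0.349  0.0452] 0.97 [428. 215.]
scene soak_bottle_centre [0.402  0.2549 0.0508] 0.95 [376. 188.]
scene soak_bottle_centre [0.55   0.3703 0.0451] 0.72 [447. 246.]
scene soak_bottle_centre [ 0.5413 -0.059   0.0549] 0.56 [211. 222.]
scene knob_grip [ 0.5421 -0.2048  0.0892] 0.8 [132. 203.]
top soak_bottle_centre [0.4708 0.3513 0.0476] 0.78 [159. 227.]
top soak_bottle_centre [0.5522 0.365  0.0461] 0.73 [160. 190.]
top soak_bottle_centre [ 0.5435 -0.0584  0.0539] 0.68 [353. 217.]
top soak_bottle_centre [0.4003 0.2569 0.0439] 0.65 [197. 266.]
wrist soak_bottle_centre [ 0.5376 -0.0541  0.0559] 0.59 [275.  92.]
wrist knob_grip [ 0.5435 -0.2002  0.0874] 0.8 [282. 261.]
```

View pics/m4.png

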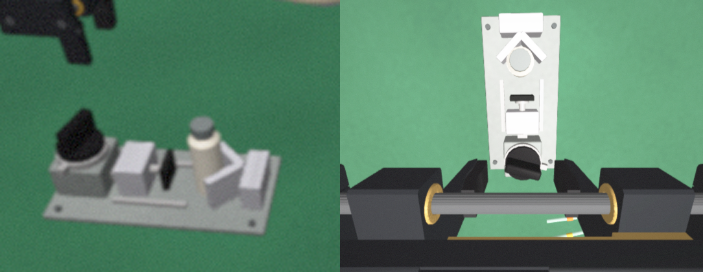

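The bottle stands upright in the V nest, at (200,155) in the left crop and (519,60) in the right one, about 5 mm short. The knob bar is at about -15°. I'll view a rectified close-up of the bar to get its angle.

```bash
python3 - <<'E'
from h import *
s=ctrl.state(); c=wcap()
a=rect(c,.097,.50,.58,-.245,-.165,.0002,None)
cv2.imwrite('pics/k.png',cv2.convertScaleAbs(np.clip(a,0,110),alpha=2.3))
E
```

```text
(no output)
```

View pics/k.png

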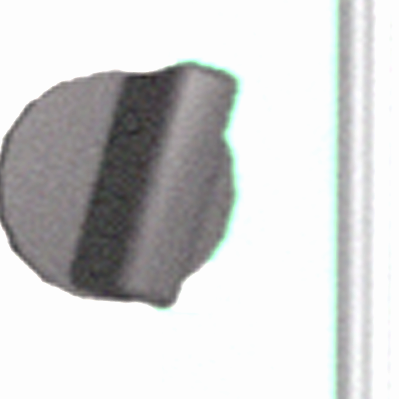

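The bar's top face runs from about (208,72) to (152,298), so the bar is at -14° with its centre near (0.542, -0.202). Turning the tool to 166° leaves nearly the whole wrist range for clockwise turning.

>>> play_rows(
  motion=[
    [[60,-2.3,0.1,0,0,0,0],[60,-2.3,0.1,0,0,0,0],[60,0,0,0,0,0,-7],[60,0,0,0,0,0,-7],[60,0,0,0,0,0,-7],[60,0,0,0,0,0,-7],[60,0,0,0,0,0,-7],[60,0,0,0,0,0,-7]],
  ],
)

```text
t: 11.05
eef_pos: [0.5423, -0.1985, 0.1977]
orientation: [[-0.669, 0.743, -0.0], [0.743, 0.669, 0.0], [0.0, -0.0, -1.0]]
wrist_force: [0.6, 0.5, 0.7]
width: 0.598
grasp_force: 0.0
```

>>> play_rows(
  motion=[
    [[50,0,0,0,0,0,-7],[50,0,0,0,0,0,-7],[50,0,0,0,0,0,-7],[50,0,0,0,0,0,-7],[50,0,0,0,0,0,-7],[50,0,0,0,0,0,0],[50,0,0,0,0,0,0]],
  ],
)

```text
t: 11.63
eef_pos: [0.5423, -0.1986, 0.1977]
orientation: [[-0.972, 0.234, -0.0], [0.234, 0.972, 0.0], [0.0, 0.0, -1.0]]
wrist_force: [0.7, -0.4, 0.3]
width: 0.504
grasp_force: 0.0
```

>>> play_rows(
  motion=[
    [[50,0,-0.4,0,0,0,0],[50,0,0,4,0,0,0],[50,0,0,4,0,0,0],[50,0,0,2.5,0,0,0],[50,0,0,1,0,0,0],[50,0,0,1,0,0,0],[50,0,0,0,0,0,0],[50,0,0,0,0,0,0]],
  ],
)

```text
t: 12.3
eef_pos: [0.542, -0.2031, 0.0739]
orientation: [[-0.973, 0.232, 0.002], [0.232, 0.973, -0.001], [-0.002, -0.001, -1.0]]
wrist_force: [0.2, 0.0, 0.4]
width: 0.503
grasp_force: 0.0
```

>>> play_rows(
  motion=[
    [[0,0,0,0,0,0,0],[0,0,0,0,0,0,0],[0,0,0,0,0,0,0],[0,0,0,0,0,0,0],[0,0,0,0,0,0,0],[0,0,0,0,0,0,0]],
  ],
  newtons=60,
)

```text
t: 12.8
eef_pos: [0.5418, -0.2019, 0.0732]
orientation: [[-0.973, 0.231, 0.001], [0.231, 0.973, 0.001], [-0.001, 0.001, -1.0]]
wrist_force: [1.1, 5.5, 4.0]
width: 0.154
grasp_force: 60.0
```

```bash
python3 -c "
from h import *
s=ctrl.state();print(s)"
```

```text
{'t': 12.8, 'joints': array([-5.59915201e-01,  6.01779227e-01,  1.52205203e+00,  1.58238449e-03,
        1.01755801e+00, -1.89820887e+00]), 'joint_velocities': array([ 2.42008743e-03, -4.82959464e-05, -1.39621252e-03, -2.54056302e-03,
       -2.01177051e-03, -9.78321166e-04]), 'joint_efforts': array([-3.07015188e+00, -4.69218314e+01, -2.09620607e+01, -1.03674486e+00,
       -3.73568181e-01, -8.39509245e-03]), 'eef_pos': array([ 0.54175244, -0.20193408,  0.0732424 ]), 'orientation': array([[-9.72900637e-01,  2.31221892e-01,  8.87861493e-04],
       [ 2.31222751e-01,  9.72900290e-01,  1.03243175e-03],
       [-6.25079881e-04,  1.20974729e-03, -9.99999073e-01]]), 'wrist_force': array([1.12890218, 5.51628812, 4.00698034]), 'moment': array([ 0.85586039, -0.31531055, -0.04807789]), 'grasp_force': 60.00025497749448, 'width': 0.15392163569584383}
```

Gripped: the width matches the 14 mm bar. Turning clockwise, which is +tool z.

>>> play_rows(
  motion=[
    [[0,0,0,0,0,0,4],[0,0,0,0,0,0,6],[0,0,0,0,0,0,6],[0,0,0,0,0,0,6],[0,0,0,0,0,0,6],[0,0,0,0,0,0,6],[0,0,0,0,0,0,6],[0,0,0,0,0,0,0]],
  ],
)

```text
t: 13.47
eef_pos: [0.5423, -0.2011, 0.0733]
orientation: [[-0.593, 0.805, 0.002], [0.805, 0.593, 0.002], [0.0, 0.003, -1.0]]
wrist_force: [4.5, 10.5, 4.1]
width: 0.15
grasp_force: 60.0
```

```bash
cat > m.py <<'E'
from h import *
s=ctrl.state();R=s['orientation'];print(s['t'],s['eef_pos'].round(4),'yaw',np.degrees(np.arctan2(R[1,0],R[0,0])),'M',s['moment'].round(3),'F',s['wrist_force'].round(1),'w',s['width'],'q6',s['joints'][5],'e6',s['joint_efforts'][5])
E
python3 m.py; python3 -c "
from h import *
for n in ('scene','top'):
    c=cap(n)
    for q in ('soak_bottle_centre','jaw'):
      for r in ctrl.landmark_of(q,n)[:5]:
        if r['xyz'][1]<0.05: print(n,q,np.round(r['xyz'],4),round(r['confidence'],2))
"
```

```text
13.4667 [ 0.5423 -0.2011  0.0733] yaw 126.35573571463787 M [ 1.516 -0.825  0.174] F [ 4.5 10.5  4.1] w 0.15041028630530806 q6 -1.1949807883401482 e6 1.4666231721639633
scene soak_bottle_centre [ 0.5417 -0.0578  0.0538] 0.91
scene jaw [ 0.5408 -0.1183  0.0096] 0.55
top soak_bottle_centre [ 0.5436 -0.0608  0.0528] 0.59
top soak_bottle_centre [ 0.5384 -0.1005  0.002 ] 0.57
top jaw [ 0.5425 -0.1185  0.0143] 0.67
```

>>> play_rows(
  motion=[
    [[0,0.1,0.1,0,0,0,6],[0,0,0,0,0,0,6],[0,0,0,0,0,0,6],[0,0,0,0,0,0,6],[0,0,0,0,0,0,6]],
  ],
)

```text
t: 14.18
eef_pos: [0.5431, -0.2006, 0.0733]
orientation: [[-0.111, 0.994, 0.004], [0.994, 0.111, -0.0], [-0.0, 0.004, -1.0]]
wrist_force: [8.2, 5.0, -0.5]
width: 0.153
grasp_force: 60.0
```

```bash
python3 m.py
```

```text
14.1833 [ 0.5431 -0.2006  0.0733] yaw 96.39899515147762 M [ 0.784 -1.411  0.489] F [ 8.2  5.  -0.5] w 0.15284766290867535 q6 -0.6699015601956833 e6 -1.1944019794464111
```

>>> play_rows(
  motion=[
    [[0,0,0,0,0,0,4],[0,0,0,0,0,0,4]],
  ],
)

```text
t: 14.35
eef_pos: [0.5432, -0.2006, 0.0733]
orientation: [[0.026, 1.0, 0.004], [1.0, -0.026, -0.0], [0.0, 0.004, -1.0]]
wrist_force: [9.6, 5.3, -0.9]
width: 0.154
grasp_force: 60.0
```

```bash
python3 m.py; python3 -c "
from h import *
for n in ('scene','top'):
    c=cap(n,n+'5.png')
    for q in ('soak_bottle_centre','jaw'):
      for r in ctrl.landmark_of(q,n)[:5]:
        if r['xyz'][1]<0.05: print(n,q,np.round(r['xyz'],4),round(r['confidence'],2))
a=cv2.imread('pics/scene5.png')[130:290,90:290]; b=cv2.imread('pics/top5.png')[180:270,300:450]
cv2.imwrite('pics/m5.png',np.hstack([cv2.resize(a,(400,320),interpolation=2),cv2.resize(b,(400,320),interpolation=2)]))
"
```

```text
14.35 [ 0.5432 -0.2006  0.0733] yaw 88.48969875665942 M [ 0.797 -1.638  0.454] F [ 9.6  5.3 -0.9] w 0.15411198151700078 q6 -0.5318655458985212 e6 -0.5708565562963486
scene soak_bottle_centre [ 0.5416 -0.055   0.0549] 0.73
scene jaw [ 0.5418 -0.1072  0.0085] 0.68
top soak_bottle_centre [ 0.5412 -0.0626  0.0522] 0.88
top jaw [ 0.5436 -0.1037  0.012 ] 0.97
```

View pics/m5.png

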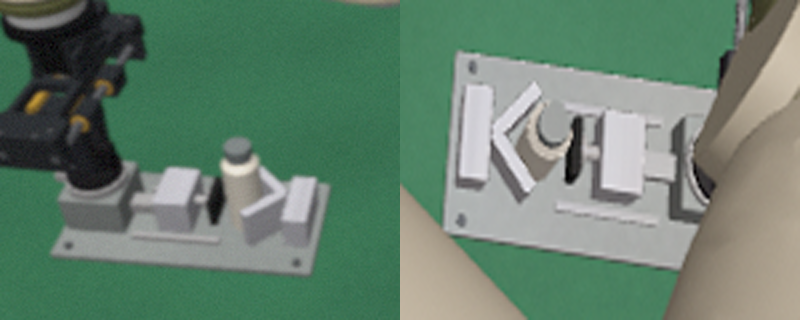

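The jaw has moved about 20 mm. The pad, at about (215,200) in the left crop, is a few mm from the bottle, and the torque reads 0.47 N m, which is free turning. From here I'll go on in small steps, watching the torque.

>>> play_rows(
  motion=[
    [[0,0,0,0,0,0,4],[0,0,0,0,0,0,4],[0,0,0,0,0,0,4],[0,0,0,0,0,0,4]],
  ],
)

```text
t: 14.98
eef_pos: [0.5436, -0.2007, 0.0733]
orientation: [[0.301, 0.954, 0.005], [0.954, -0.301, -0.0], [0.001, 0.005, -1.0]]
wrist_force: [12.2, 3.8, -2.3]
width: 0.152
grasp_force: 60.0
```

```bash
python3 m.py
```

```text
14.9833 [ 0.5436 -0.2007  0.0733] yaw 72.4942282731682 M [ 0.762 -1.978  0.481] F [12.2  3.8 -2.3] w 0.15165705585038122 q6 -0.2527771007393731 e6 -0.6424476765096188
```

>>> play_rows(
  motion=[
    [[0,0,0,0,0,0,4],[0,0,0,0,0,0,4]],
  ],
)

```text
t: 15.15
eef_pos: [0.5438, -0.2008, 0.0733]
orientation: [[0.431, 0.903, 0.006], [0.903, -0.431, -0.001], [0.002, 0.006, -1.0]]
wrist_force: [13.2, 3.8, -2.9]
width: 0.154
grasp_force: 60.0
```

```bash
python3 m.py
```

```text
15.15 [ 0.5438 -0.2008  0.0733] yaw 64.4914684698058 M [ 0.714 -2.12   0.463] F [13.2  3.8 -2.9] w 0.15424933477797012 q6 -0.11315700641568376 e6 -0.6417754478752613
```

>>> play_rows(
  motion=[
    [[0,0,0,0,0,0,4],[0,0,0,0,0,0,0]],
  ],
)

```text
t: 15.32
eef_pos: [0.544, -0.2008, 0.0733]
orientation: [[0.493, 0.87, 0.006], [0.87, -0.493, -0.001], [0.003, 0.006, -1.0]]
wrist_force: [13.5, 4.3, -2.7]
width: 0.154
grasp_force: 60.0
```

```bash
python3 m.py; python3 -c "
from h import *
for n in ('scene','top'):
    c=cap(n)
    for q in ('soak_bottle_centre','jaw'):
      for r in ctrl.landmark_of(q,n)[:5]:
        if r['xyz'][1]<0.05: print(n,q,np.round(r['xyz'],4),round(r['confidence'],2))
"
```

```text
15.3167 [ 0.544  -0.2008  0.0733] yaw 60.448513256923555 M [ 0.622 -2.137  0.106] F [13.5  4.3 -2.7] w 0.15376638322695704 q6 -0.042733724215005174 e6 1.0305851697921753
scene soak_bottle_centre [ 0.5408 -0.0564  0.0573] 0.79
scene jaw [ 0.5423 -0.1025  0.0103] 0.57
top soak_bottle_centre [ 0.5417 -0.0593  0.0562] 0.86
top jaw [ 0.5412 -0.0983  0.011 ] 0.94
```

>>> play_rows(
  motion=[
    [[0,0.1,0.1,0,0,0,4],[0,0,0,0,0,0,4]],
  ],
)

```text
t: 15.78
eef_pos: [0.5443, -0.2009, 0.0733]
orientation: [[0.608, 0.794, 0.003], [0.794, -0.608, -0.001], [0.001, 0.003, -1.0]]
wrist_force: [6.9, -0.0, -0.8]
width: 0.15
grasp_force: 60.0
```

```bash
python3 m.py
```

```text
15.7833 [ 0.5443 -0.2009  0.0733] yaw 52.52928603188554 M [ 0.237 -1.119  0.504] F [ 6.9 -0.  -0.8] w 0.15048461853893128 q6 0.09791079580649996 e6 -0.7654578611254692
```

>>> play_rows(
  motion=[
    [[0,0,0,0,0,0,3],[0,0,0,0,0,0,3]],
  ],
)

```text
t: 15.95
eef_pos: [0.5444, -0.2009, 0.0733]
orientation: [[0.688, 0.726, 0.004], [0.726, -0.688, -0.001], [0.002, 0.004, -1.0]]
wrist_force: [7.3, 0.4, -2.3]
width: 0.153
grasp_force: 60.0
```

```bash
python3 m.py
```

```text
15.95 [ 0.5444 -0.2009  0.0733] yaw 46.54201274410147 M [ 0.16  -1.265  0.47 ] F [ 7.3  0.4 -2.3] w 0.1534880650713708 q6 0.20211574521583692 e6 -0.32897254452109337
```

>>> play_rows(
  motion=[
    [[0,0,0,0,0,0,3],[0,0,0,0,0,0,3]],
  ],
)

```text
t: 16.12
eef_pos: [0.5445, -0.2011, 0.0733]
orientation: [[0.76, 0.65, 0.004], [0.65, -0.76, -0.002], [0.002, 0.004, -1.0]]
wrist_force: [8.0, 0.0, -2.7]
width: 0.154
grasp_force: 60.0
```

```bash
python3 m.py; python3 -c "
from h import *
for n in ('scene','top'):
    c=cap(n)
    for q in ('soak_bottle_centre','jaw'):
      for r in ctrl.landmark_of(q,n)[:5]:
        if r['xyz'][1]<0.05: print(n,q,np.round(r['xyz'],4),round(r['confidence'],2))
"
```

```text
16.1167 [ 0.5445 -0.2011  0.0733] yaw 40.545749184368 M [ 0.045 -1.444  0.467] F [ 8.   0.  -2.7] w 0.15375154356446394 q6 0.30671511591596745 e6 -0.36391474306583405
scene soak_bottle_centre [ 0.5409 -0.0533  0.0587] 0.59
scene jaw [ 0.541  -0.0961  0.0126] 0.63
scene jaw [ 0.5415 -0.2003  0.0913] 0.25
top soak_bottle_centre [ 0.5439 -0.0565  0.0534] 0.7
top jaw [ 0.5411 -0.0912  0.012 ] 0.59
```

>>> play_rows(
  motion=[
    [[0,0,0,0,0,0,3],[0,0,0,0,0,0,3]],
  ],
)

```text
t: 16.58
eef_pos: [0.5446, -0.2012, 0.0733]
orientation: [[0.824, 0.567, 0.005], [0.567, -0.824, -0.002], [0.003, 0.004, -1.0]]
wrist_force: [9.1, -0.8, -2.7]
width: 0.149
grasp_force: 60.0
```

```bash
python3 m.py
```

```text
16.5833 [ 0.5446 -0.2012  0.0733] yaw 34.559977130424976 M [-0.054 -1.473  0.482] F [ 9.1 -0.8 -2.7] w 0.14943063173538215 q6 0.4111340434206697 e6 -0.4423659760504961
```

>>> play_rows(
  motion=[
    [[0,0,0,0,0,0,3],[0,0,0,0,0,0,3]],
  ],
)

```text
t: 16.75
eef_pos: [0.5447, -0.2013, 0.0733]
orientation: [[0.878, 0.478, 0.005], [0.478, -0.878, -0.002], [0.003, 0.004, -1.0]]
wrist_force: [9.4, -1.5, -3.7]
width: 0.155
grasp_force: 60.0
```

```bash
python3 m.py
```

```text
16.75 [ 0.5447 -0.2013  0.0733] yaw 28.552601711766872 M [-0.168 -1.493  0.571] F [ 9.4 -1.5 -3.7] w 0.1546980559306303 q6 0.5160250504448762 e6 -0.26036694645881653
```

>>> play_rows(
  motion=[
    [[0,0,0,0,0,0,3],[0,0,0,0,0,0,3]],
  ],
)

```text
t: 16.92
eef_pos: [0.5448, -0.2015, 0.0734]
orientation: [[0.923, 0.384, 0.005], [0.384, -0.923, -0.002], [0.004, 0.004, -1.0]]
wrist_force: [9.5, -1.9, -3.5]
width: 0.156
grasp_force: 60.0
```

```bash
python3 m.py; python3 -c "
from h import *
for n in ('scene','top'):
    c=cap(n)
    for q in ('soak_bottle_centre','jaw'):
      for r in ctrl.landmark_of(q,n)[:5]:
        if r['xyz'][1]<0.05: print(n,q,np.round(r['xyz'],4),round(r['confidence'],2))
"
```

```text
16.9167 [ 0.5448 -0.2015  0.0734] yaw 22.56038137099191 M [-0.219 -1.524  0.545] F [ 9.5 -1.9 -3.5] w 0.15617314098444957 q6 0.620648994517416 e6 -0.20797882229089737
scene soak_bottle_centre [ 0.5416 -0.0528  0.0527] 0.74
scene jaw [ 0.5398 -0.092   0.0113] 0.75
top soak_bottle_centre [ 0.5421 -0.0544  0.0557] 0.83
top jaw [ 0.5422 -0.0896  0.0107] 0.92
top jaw [ 0.5409 -0.1014  0.0009] 0.67
```

Torque has passed its rise (0.57, now falling slightly), so the knob is starting to slip. Going on carefully.

>>> play_rows(
  motion=[
    [[0,0,0,0,0,0,3]],
  ],
)

```text
t: 17.3
eef_pos: [0.5448, -0.2015, 0.0733]
orientation: [[0.941, 0.337, 0.005], [0.337, -0.941, -0.002], [0.004, 0.004, -1.0]]
wrist_force: [10.1, -2.7, -4.7]
width: 0.151
grasp_force: 60.0
```

```bash
python3 m.py
```

```text
17.3 [ 0.5448 -0.2015  0.0733] yaw 19.70742560235982 M [-0.304 -1.56   0.599] F [10.1 -2.7 -4.7] w 0.15056870096810246 q6 0.670334902166147 e6 -0.8717009425163269
```

>>> play_rows(
  motion=[
    [[0,0,0,0,0,0,3]],
  ],
)

```text
t: 17.38
eef_pos: [0.5448, -0.2016, 0.0733]
orientation: [[0.958, 0.285, 0.005], [0.285, -0.958, -0.003], [0.004, 0.004, -1.0]]
wrist_force: [9.8, -2.0, -4.6]
width: 0.155
grasp_force: 60.0
```

```bash
python3 m.py
```

```text
17.3833 [ 0.5448 -0.2016  0.0733] yaw 16.571524144091665 M [-0.315 -1.661  0.645] F [ 9.8 -2.  -4.6] w 0.15539106606492478 q6 0.7251169353911642 e6 -0.29679179191589355
```

>>> play_rows(
  motion=[
    [[0,0,0,0,0,0,3]],
  ],
)

```text
t: 17.47
eef_pos: [0.5448, -0.2017, 0.0734]
orientation: [[0.972, 0.234, 0.005], [0.234, -0.972, -0.003], [0.004, 0.004, -1.0]]
wrist_force: [10.7, -3.2, -3.9]
width: 0.15
grasp_force: 60.0
```

```bash
python3 m.py
```

```text
17.4667 [ 0.5448 -0.2017  0.0734] yaw 13.551175761275221 M [-0.418 -1.631  0.447] F [10.7 -3.2 -3.9] w 0.14991951036512047 q6 0.7778144742183088 e6 -0.3682725504040718
```

>>> play_rows(
  motion=[
    [[0,0,0,0,0,0,3]],
  ],
)

```text
t: 17.55
eef_pos: [0.5449, -0.2018, 0.0733]
orientation: [[0.983, 0.183, 0.005], [0.183, -0.983, -0.003], [0.005, 0.004, -1.0]]
wrist_force: [9.6, -3.5, -4.1]
width: 0.152
grasp_force: 60.0
```

```bash
python3 m.py
```

```text
17.55 [ 0.5449 -0.2018  0.0733] yaw 10.52865133853613 M [-0.431 -1.669  0.252] F [ 9.6 -3.5 -4.1] w 0.15202027378472047 q6 0.8304615252881135 e6 -0.586740430444479
```

>>> play_rows(
  motion=[
    [[0,0,0,0,0,0,2]],
  ],
)

```text
t: 17.63
eef_pos: [0.5449, -0.2019, 0.0734]
orientation: [[0.989, 0.148, 0.006], [0.148, -0.989, -0.003], [0.005, 0.004, -1.0]]
wrist_force: [9.9, -3.7, -4.1]
width: 0.148
grasp_force: 60.0
```

```bash
python3 m.py
```

```text
17.6333 [ 0.5449 -0.2019  0.0734] yaw 8.489348500456591 M [-0.482 -1.592  0.125] F [ 9.9 -3.7 -4.1] w 0.1475183742972044 q6 0.8658307966092288 e6 -0.2464957907795906
```

>>> play_rows(
  motion=[
    [[0,0,0,0,0,0,3]],
  ],
)

```text
t: 17.72
eef_pos: [0.5449, -0.2019, 0.0734]
orientation: [[0.995, 0.096, 0.006], [0.096, -0.995, -0.003], [0.005, 0.003, -1.0]]
wrist_force: [10.1, -4.6, -4.6]
width: 0.148
grasp_force: 60.0
```

```bash
python3 m.py
```

```text
17.7167 [ 0.5449 -0.2019  0.0734] yaw 5.523200436837052 M [-0.58  -1.636 -0.153] F [10.1 -4.6 -4.6] w 0.14839579385840754 q6 0.9174994185831125 e6 -1.153312660753727
```

>>> play_rows(
  motion=[
    [[0,0,0,0,0,0,3]],
  ],
)

```text
t: 17.8
eef_pos: [0.5449, -0.202, 0.0733]
orientation: [[0.999, 0.043, 0.006], [0.043, -0.999, -0.003], [0.006, 0.003, -1.0]]
wrist_force: [10.4, -4.7, -4.7]
width: 0.157
grasp_force: 60.0
```

```bash
python3 m.py
```

```text
17.8 [ 0.5449 -0.202   0.0733] yaw 2.4608366585946393 M [-0.669 -1.543 -0.196] F [10.4 -4.7 -4.7] w 0.15705184066098196 q6 0.9708406242779888 e6 -1.0459840670228004
```

>>> play_rows(
  motion=[
    [[0,0,0,0,0,0,3]],
  ],
)

```text
t: 17.88
eef_pos: [0.5449, -0.2021, 0.0734]
orientation: [[1.0, -0.01, 0.006], [-0.01, -1.0, -0.003], [0.006, 0.003, -1.0]]
wrist_force: [9.1, -4.7, -5.1]
width: 0.153
grasp_force: 60.0
```

```bash
python3 m.py
```

```text
17.8833 [ 0.5449 -0.2021  0.0734] yaw -0.5490142391902963 M [-0.646 -1.613 -0.108] F [ 9.1 -4.7 -5.1] w 0.15319066059168857 q6 1.02333073140772 e6 -0.9607507288455963
```

The torque went negative and is returning to zero, so the knob is dropping into the next notch. I'll follow it a few degrees and let go.

>>> play_rows(
  motion=[
    [[0,0,0,0,0,0,3],[0,0,0,0,0,0,2]],
  ],
)

```text
t: 18.05
eef_pos: [0.5449, -0.2022, 0.0734]
orientation: [[0.995, -0.096, 0.006], [-0.096, -0.995, -0.003], [0.006, 0.003, -1.0]]
wrist_force: [10.1, -5.0, -5.1]
width: 0.152
grasp_force: 60.0
```

```bash
python3 m.py
```

```text
18.05 [ 0.5449 -0.2022  0.0734] yaw -5.530095543335896 M [-0.758 -1.61   0.102] F [10.1 -5.  -5.1] w 0.1522409093145246 q6 1.1103271737424116 e6 -0.18087276723235846
```

>>> play_rows(
  motion=[
    [[25,0,0,0,0,0,0],[40,0,0,0,0,0,0],[50,0,0,0,0,0,0],[50,0,0,0,0,0,0],[50,0,0,0,0,0,0]],
  ],
)

```text
t: 18.47
eef_pos: [0.5428, -0.2008, 0.0727]
orientation: [[0.996, -0.093, -0.0], [-0.093, -0.996, 0.0], [-0.0, -0.0, -1.0]]
wrist_force: [0.6, 0.1, 0.5]
width: 0.491
grasp_force: 0.0
```

>>> play_rows(
  motion=[
    [[50,0,0,-1,0,0,0],[50,0,0,-3,0,0,0],[50,0,0,-4,0,0,0],[50,0,0,-4,0,0,0],[50,0,0,-4,0,0,0],[50,-3,0,0,0,0,0],[50,-3,0,0,0,0,0],[50,0,0,0,0,0,0]],
  ],
)

```text
t: 19.13
eef_pos: [0.4798, -0.1943, 0.2337]
orientation: [[0.996, -0.094, -0.001], [-0.094, -0.996, 0.0], [-0.001, -0.0, -1.0]]
wrist_force: [-0.6, 0.7, 0.1]
width: 0.498
grasp_force: 0.0
```

```bash
python3 m.py; python3 -c "
from h import *
for n in ('scene','top'):
    c=cap(n,n+'6.png')
    for q in ('soak_bottle_centre','jaw','square_bottle_centre','squat_jar_centre'):
      for r in ctrl.landmark_of(q,n)[:5]:
        if r['xyz'][1]<0.05 or 'squ' in q: print(n,q,np.round(r['xyz'],4),round(r['confidence'],2))
a=cv2.imread('pics/scene6.png')[130:290,90:290]; b=cv2.imread('pics/top6.png')[180:270,300:450]
cv2.imwrite('pics/m6.png',np.hstack([cv2.resize(a,(400,320),interpolation=2),cv2.resize(b,(400,320),interpolation=2)]))
"
```

```text
19.1333 [ 0.4798 -0.1943  0.2337] yaw -5.382729738384227 M [ 0.019 -0.008 -0.002] F [-0.6  0.7  0.1] w 0.49765974446159006 q6 1.0537842795950205 e6 -0.31792723573744297
scene soak_bottle_centre [ 0.5397 -0.0532  0.0543] 0.96
scene jaw [ 0.5423 -0.0906  0.0088] 0.77
scene square_bottle_centre [0.4733 0.1778 0.036 ] 0.91
scene squat_jar_centre [0.5859 0.1679 0.0251] 0.74
top jaw [ 0.5429 -0.0881  0.0089] 0.98
top square_bottle_centre [0.4764 0.1797 0.0359] 0.77
top squat_jar_centre [0.5843 0.1608 0.029 ] 0.86
```

View pics/m6.png

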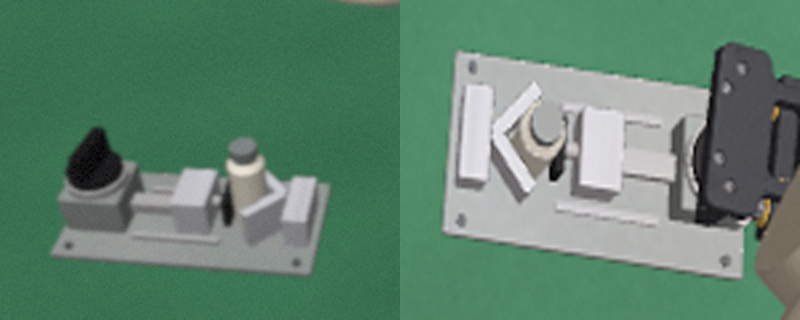

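The bottle stands upright against the V (245,185 in the left crop), the jaw pad is pressed on it, and the bystanders are unmoved. I'll check numerically, from the wrist camera above the knob, that the bar stayed at the new notch and did not spring back.

```bash
python3 - <<'E'
from h import *
def bar(c,name):
    a=cv2.cvtColor(rect(c,.097,.50,.584,-.244,-.16,.0002,None),cv2.COLOR_BGR2GRAY).astype(np.float32)
    g=cv2.GaussianBlur(np.minimum(a,110),(0,0),4)
    gx=cv2.Sobel(g,cv2.CV_32F,1,0);gy=cv2.Sobel(g,cv2.CV_32F,0,1)
    yy,xx=np.mgrid[:a.shape[0],:a.shape[1]]
    m=np.hypot(xx-210,yy-210)<95
    # line direction in image; world x = -row, world y = -col ; line dir angle
    th=np.degrees(np.arctan2(gy,gx)); w=np.hypot(gx,gy)*m
    # gradient world vector (-gy,-gx); bar dir = grad+90
    ang=(np.degrees(np.arctan2(-gx,-gy))+90)%180
    h,e=np.histogram(ang,bins=36,range=(0,180),weights=w)
    i=np.argsort(-h)[:6]; print(name,[(e[k]+2.5,int(h[k])) for k in i])
c=wcap('w7.png'); bar(c,'now')
o=dict(c); T=np.eye(4); x=np.array([.01,1,0.]);T[:3,:3]=np.array([[.01,1,0],[1,-.01,0],[0,0,-1]]);T[:3,3]=[.5404,-.1562,.1986]
W=T@np.array(c['tool_from_camera']);o['attitude']=W[:3,:3];o['origin']=W[:3,3];o['image']=cv2.imread('pics/w4.png'); bar(o,'before')
E
```

```text
now [(np.float32(172.5), 35327), (np.float32(177.5), 25798), (np.float32(167.5), 23717), (np.float32(2.5), 8936), (np.float32(162.5), 6446), (np.float32(7.5), 3493)]
before [(np.float32(162.5), 48330), (np.float32(167.5), 37725), (np.float32(157.5), 15262), (np.float32(172.5), 11912), (np.float32(2.5), 11839), (np.float32(147.5), 11084)]
```

The bar is at about -7°, just past where I released it. Springing back would have put it near +20° or more, so it clicked once and settled.

```bash
python3 -c "
from plant import ctrl
print(ctrl.hand_in())"
```

```text
the job is handed in; nothing more can be done
None
```

I handed the job in with the bottle upright and clamped in the nest and the knob clicked once by my torque and bar-angle readings; the two bystander bottles show no movement, and hand-in returned no verdict.

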